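Brace the jar and unscrew its tight cap

ROBOT

A 6-joint arm with a two-finger parallel gripper is mounted at the origin on the work surface. World frame = base frame: x ahead of the robot, y to its left, z up, the work surface at z = 0. Lengths are in m, angles in degrees, forces in N, time in s.
With the tool pointing down it reaches from about 0.3 to 0.85 m from the base axis. Payload 5.4 kg.
Tool frame: the origin (TCP) lies midway between the tips of the shut fingers; the grasp point (between the pads) lies 19 mm behind it (ctrl.hold_point_z is the distance from the TCP to the grasp point, in m); z points along the fingers, y is the line along which they close (so a half turn about z gives the same grasp; the last joint's range is limited). The gripper opens to 85 mm and grips with 20 to 120 N. Pads are 22 mm wide; open, the fingers measure 114 mm over their backs; the gripper's body (76 mm by 85 mm) begins 54 mm behind the grasp point. The pads swing forward as they close: fully open they stand 13 mm farther back than shut.
Start: joints at [-86.58, 9.076, 91.501, -0, 79.423, -12.038], TCP at [0.153, -0.554, 0.231] pointing down, gripper open.
Joint ranges: [-166.64, 166.64], [-54.1, 131.32], [10.49, 154.53], [-73.88, 253.88], [9.74, 151.15], [-171.62, 171.62]. Speed limits (degrees/s): [147.25, 147.25, 180, 180, 180, 180].

INTERFACE

Orientations are given as a 3x3 rotation matrix whose columns are the frame's x, y, z axes.
In Python, from workcell import ctrl gives the robot as it stands. The module is installed in compiled form; this text tells all that it offers.
- The arm moves only by the tool send_rows, never from a script. Its argument "moves" is a list of rows, each a list of 5 numbers: the shift along the tool's x, y, z as a fraction of full scale, then the turn about the tool's z as a fraction of full scale, then the closure, from 0 (fully open) to 1 (shut). In form: [[tx, ty, tz, spin, claw], ...]. A call has 1 to 10 rows; each row is the pose to reach, as a shift and turn from the pose commanded when the call began, along the tool's axes at that moment, turning the shorter way round; what a row does not reach only later rows make up. Full scale, the value 1, is 100 mm for a shift and 180 degrees for a turn. A row lasts 1/8 s, in which the tool goes at most 62.5 mm and 10.7 degrees, less where a joint would pass 70% of its speed; a pose out of reach is approached as far as the arm can. A call with a number of a shift or a turn outside -1 to 1 is refused whole. A call with a gripper value outside its range is refused whole. The fingers move at their own pace and stop on an object; "grip_force" is the grip in N (left out, the last holds). Time passes only in rows, so rows that repeat a pose let the fingers close. It gives the time, the measured TCP pose, the force, the opening and the grip force at its end, in the units of the state.
- ctrl.state(): the state, without advancing time (a new reading comes with each control period).
- ctrl.grab_frame(name): name is "side" or "top"; returns (picture, depth): 420x560x3 uint8, red, green, blue; 420x560 float32, m along the optical axis (not along the pixel's ray), 0 where there is no reading.
- ctrl.get_calibration(name): a dict with "camera_matrix" (3x3 intrinsics, pixels), "R" (3x3) and "t" (3): a world point X has camera coordinates R X + t. Camera axes: x right, y down, z forward; pixel columns grow to the right and rows downward; lengths in m; the calibration is good to about 2 mm. A picture is of the moment at which its call begins. get_calibration takes no time and is no camera call.
- ctrl.hand_in(): hands the job in; it is judged then, once.
The state is a dict: "time": time; "qpos": joint angles; "joint_velocities": joint speeds; "joint_torque": joint torques, N m; "position": TCP position; "tool_rot": TCP orientation; "force": force on the tool from outside, world axes, zero at the start; "ft_torque": the same for the moment, N m; "grip_width": opening from 0.0 (shut) to 1.0 (fully open); "finger_force": force on a finger pad.
Only numpy, scipy, OpenCV 4.12 (cv2) and the standard library are available. Lean on these libraries where they do the work, as an engineer would, in place of code of your own. Each camera call takes 0.05 s, during which the arm holds its last target. There are 200 camera calls.

TASK

Take the blue square jar, cap still on, from the lazy Susan and set it squarely down between the stops of the bamboo bracing board, fully home. Then, with the stops holding the jar, unscrew its tight red cap anticlockwise, stop turning once the threads let go, lift the cap straight up and finish holding it, level, about 2 cm above the jar's mouth: do not put it down or let go. Leave the pepper mill standing on the lazy Susan, and leave the bowl and the spatula where they are.

Things in the scene. Friction and masses are not known exactly. Their poses are not given: they have to be found in the camera images.
- jar: Blue stoneware jar without its cap, about 0.34 kg, loose. Square body 60 x 60 mm, 62 mm tall, flat shoulder on top; round white neck 36 mm across from 62 to 82 mm above the underside. Origin: centre of its underside; z up, x and y square to its sides. Starts upright on the lazy Susan at any yaw; can be lifted by the body or by the tight cap.
- jar_mouth (a point): Centre of the rim of the jar's neck, on its axis, 82 mm above its underside. The black rubber seal ring on the rim stands up to 5 mm above this point and pushes the closed cap up with about 10 N, so that turning takes about 0.15 to 0.3 N m.
- cap: Red ribbed plastic screw cap on the jar, loose, 56 mm outside diameter, 24 mm tall, 50 g. Origin: centre of its lower rim; z up, x along the white bar on top. Closed: origin on the jar's axis 66 mm above its underside (4 mm above the shoulder, 16 mm below the mouth), yaw = jar's yaw + 0 to 0.12 rad. Once free, it rises only about 2 mm by itself and lifts straight off.
- cap_mark (a point): Outer end of the white bar on the cap's top, 22 mm from its axis along its x, 24 mm above its lower rim. Short threads: the cap lets go after 41 to 49 degrees of anticlockwise turn (seen from above) relative to the jar and meets the next thread's stop at about 95 degrees; 60 to 80 is right. Clockwise it meets a stop at once.
- brace: Bamboo bracing board, fixed, 150 x 150 mm, top 15 mm above the counter. Four black stops, each 50 mm long and 22 mm high (flared lips to 29 mm), stand round its centre parallel to its sides and leave a 65 mm square pocket, about 75 mm wide at the lips. The jar fits at any quarter turn; it twists up to 6 degrees before the stops hold it. Origin: centre of its underside; x and y square to its sides.
- brace_seat (a point): Centre of the pocket floor, on the board's top, 15 mm above the counter; axes as the board. The seated jar's origin is here.
- susan: Bamboo lazy Susan: round turntable 220 mm across, its top 28 mm above the counter, base fixed, the plate turns freely with slight friction. Origin: centre of its underside on the counter. The jar stands about 55 mm and the pepper mill about 68 mm from its centre, on opposite sides.
- mill: Dark wood pepper mill, 42 mm across and 89 mm tall, loose on the lazy Susan; leave standing there. Origin: centre of its underside.
- bowl: Yellow plastic bowl, 150 mm across, 65 mm tall, loose, leave alone. Origin: centre of its underside.
- spatula: Green silicone spatula, 265 mm long, 12 mm thick, lying flat, loose, leave alone. Origin on the counter, near the middle of its length.
Not all that is in view belongs to the job. Of the things shaped like the jar, the blue one is meant.

How it is judged (in metres and radians):
On the way, in this order (a step that is already met when the one before it is completed fails the run):
1. the jar stands fully home between the stops of the board with its cap still closed (z of jar in the frame of brace_seat between -0.004 and 0.004 m and horizontal distance between jar and brace_seat below 0.008 m and angle between jar's own z axis and vertical below 0.1 rad and angle between the x axis of cap and the x axis of jar, either way round below 0.35 rad and z of cap in the frame of jar_mouth between -0.019 and -0.0135 m), for 0.2 s.
2. with the jar home between the stops, the cap is turned anticlockwise past the end of its threads, still down on the neck (z of jar in the frame of brace_seat between -0.004 and 0.004 m and horizontal distance between jar and brace_seat below 0.008 m and angle between jar's own z axis and vertical below 0.1 rad and angle between the x axis of cap and the x axis of jar, either way round above 0.7 rad and y of cap_mark in the frame of jar above 0.004 m and z of cap in the frame of jar_mouth between -0.019 and -0.006 m), for 0.1 s.
At the end, for the whole second after the job is handed in: Jar home between the stops (8 mm, upright); cap turned anticlockwise 40 to 140 degrees on the jar, held in the fingers, lower rim 6 to 45 mm above the mouth, within 12 mm of its axis, tilt under 0.2 rad, not touching the jar, all at rest; mill standing on the lazy Susan (z of jar in the frame of brace_seat between -0.004 and 0.004 m and horizontal distance between jar and brace_seat below 0.008 m and angle between jar's own z axis and vertical below 0.1 rad and angle between the x axis of cap and the x axis of jar, either way round above 0.7 rad and y of cap_mark in the frame of jar above 0.004 m and z of cap in the frame of jar_mouth between 0.006 and 0.045 m and horizontal distance between cap and jar_mouth below 0.012 m and angle between each of cap, mill's own z axis and vertical below 0.2 rad and contact force between cap and the fingers above 1 N and contact force between cap and jar below 0.05 N and linear speed of each of cap, jar below 0.02 m/s and z of mill in the frame of susan above 0.02 m); the arm keeps its last pose, push and grip.
It fails at once if bowl or spatula pushed more than 30 mm (distance of any of bowl, spatula from where it was at the start of the episode above 0.03 m).
It fails at once if the pepper mill is knocked over (angle between mill's own z axis and vertical above 0.6 rad).
It also fails if it takes over 45 s, if anything falls off the work surface, if the arm or the gripper's body presses on something with over 40 N, if the wrist force passes 120 N, or if a joint passes its speed limit or range.

## Working session

There is one attempt and no reset: what is moved stays moved. The work goes in short steps, Python scripts to look and compute and a tool call to move; the robot and the scene stay as the last step left them, time stands still between calls to the robot, and variables do not carry over. Pictures are saved under pics/ and viewed, at most 10 in all, crops included, and the job is handed in when it is done.

Besides the shell and the picture viewer there is one more tool, called after "Emit:" in YAML: its name, and indented under it one key for each argument. send_rows: Moves the arm, as the interface text tells. Its arguments: {"type":"object","properties":{"moves":{"type":"array","items":{"type":"array","items":{"type":"number"}}},"grip_force":{"type":"number"}},"required":["moves"]}

```bash
mkdir -p pics; cat > h.py <<'E'
import numpy as np, cv2
from workcell import ctrl
def grab(n):
    im,d=ctrl.grab_frame(n); c=ctrl.get_calibration(n)
    K=np.array(c["camera_matrix"]);R=np.array(c["R"]);t=np.array(c["t"])
    v,u=np.mgrid[:420,:560]
    P=np.stack([(u-K[0,2])/K[0,0]*d,(v-K[1,2])/K[1,1]*d,d],-1)
    return im,d,(P-t)@R
def save(n,im): cv2.imwrite("pics/"+n+".png",im[:,:,::-1])
E
python3 - <<'E'
from h import *
for n in("top","side"):
    im,d,W=grab(n); save(n,im); np.savez(n,im=im,d=d,W=W)
    c=ctrl.get_calibration(n);print(n,-np.array(c["R"]).T@c["t"])
s=ctrl.state();print(s["tool_rot"],s["position"],s["time"])
E
```

```text
top [ 0.53106239 -0.10214697  1.29400708]
side [0.02024991 0.90376814 0.93238148]
[[ 9.63822766e-01  2.66543910e-01 -1.42219457e-04]
 [ 2.66543742e-01 -9.63821220e-01  1.75742448e-03]
 [ 3.31356662e-04 -1.73175343e-03 -9.99998446e-01]] [ 0.15319838 -0.55363428  0.2303952 ] 0.1
```

View pics/top.png

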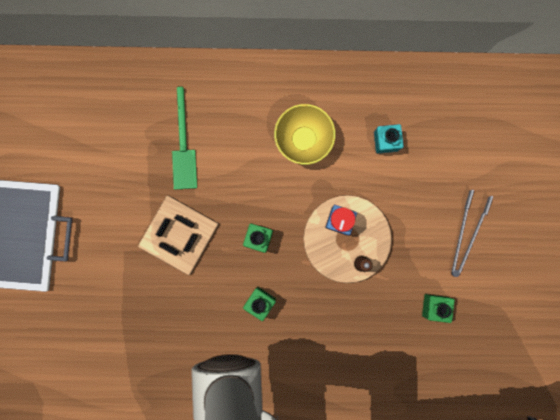

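View pics/side.png

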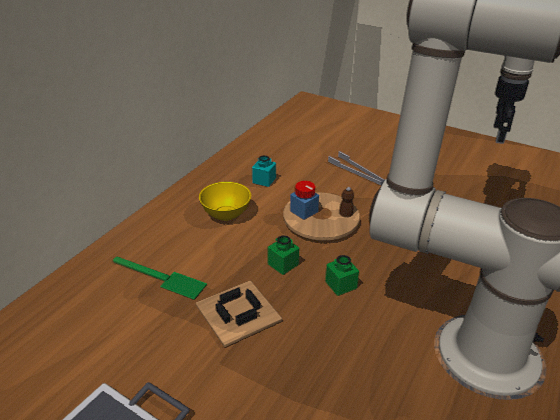

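```bash
python3 - <<'E'
from h import *
def rect(p,n):
    r=cv2.minAreaRect((p[:,:2]*1000).astype(np.float32)); print(n,len(p),np.round(r[0],1),np.round(r[1],1),round(r[2],1),'zmed',np.round(np.median(p[:,2]),4), 'z95',np.round(np.percentile(p[:,2],95),4))
for n in("top","side"):
    f=np.load(n+".npz"); im,W=f["im"],f["W"]; h=cv2.cvtColor(im,cv2.COLOR_RGB2HSV).astype(int); x,y,z=np.moveaxis(W,-1,0)
    a,b=np.where([True])[0],0
    H,S,V=np.moveaxis(h,-1,0)
    if n=="top":
        j=np.zeros(H.shape,bool); j[195:245,320:365]=1; bb=np.zeros_like(j); bb[185:285,130:228]=1; m=np.zeros_like(j); m[245:280,350:380]=1; su=np.zeros_like(j); su[190:290,298:398]=1
    else:
        j=np.zeros(H.shape,bool); j[175:222,285:325]=1; bb=np.zeros_like(j); bb[275:350,190:285]=1; m=np.zeros_like(j); m[180:225,335:360]=1; su=np.zeros_like(j);su[185:240,280:362]=1
    red=j&((H<8)|(H>172))&(S>180)&(V>90)
    rect(W[red&(z>.105)],n+" cap")
    rect(W[j&(H>100)&(H<130)&(S>80)&(z>.082)&(z<.096)],n+" shoulder")
    rect(W[j&(H>100)&(H<130)&(S>80)&(z>.03)&(z<.1)],n+" body")
    w=j&(S<110)&(V>120)&(z>.105); p=W[w]; 
    if len(p)>4: rect(p,n+" mark"); print(p.mean(0))
    rect(W[bb&(z>.008)&(z<.05)],n+" board")
    rect(W[bb&(z>.026)&(z<.06)],n+" stops")
    rect(W[m&(z>.05)],n+" mill")
    p=W[su&(z>.02)&(z<.036)]; print(n,"susan",cv2.minEnclosingCircle((p[:,:2]*1000).astype(np.float32)),np.median(p[:,2]))
    if n=="top":
        c=cv2.resize(im[185:285,295:400],None,fx=4,fy=4,interpolation=2); c2=cv2.resize(im[185:285,130:230],None,fx=4,fy=4,interpolation=2); save("crop",np.hstack([c2,c[:, :400]]))
E
```

```text
top cap 332 [ 550.1 -181.5] [ 50.6 155.2] 31.6 zmed 0.1184 z95 0.122
top shoulder 85 [ 576.  -225.6] [59.1 56. ] 72.6 zmed 0.089 z95 0.0921
top body 93 [ 575.8 -225.7] [59.1 56.1] 72.2 zmed 0.0889 z95 0.092
top mark 36 [ 549.1 -172.6] [ 45.7 138.1] 32.7 zmed 0.1195 z95 1.294
[ 0.56334607 -0.21175174  0.21696438]
top board 3528 [551.3 160.6] [202.1 219. ] 67.3 zmed 0.0156 z95 0.0404
top stops 506 [535.  180.3] [93.2 93. ] 61.4 zmed 0.0386 z95 0.0458
top mill 225 [ 506.7 -203.2] [204.5  37.5] 66.0 zmed 0.102 z95 0.1164
top susan ((531.8878784179688, -247.59234619140625), 109.70719146728516) 0.028189625315343213
side cap 213 [293.7 320.6] [  53.3 1287.1] 27.5 zmed 0.1164 z95 0.1203
side shoulder 118 [ 573.5 -221.7] [59.7 57.4] 68.3 zmed 0.0873 z95 0.0907
side body 510 [ 567.3 -209. ] [76.  47.9] 30.1 zmed 0.0655 z95 0.0892
side mark 10 [ 564.4 -223.7] [ 7.9 16.1] 59.4 zmed 0.1178 z95 0.1204
[ 0.56428133 -0.22272327  0.11807196]
side board 3149 [567.6 164.6] [151.9 229.1] 61.6 zmed 0.0149 z95 0.0394
side stops 609 [533.6 183.5] [93.3 95.5] 60.2 zmed 0.0361 z95 0.0431
side mill 262 [257.  307.8] [  36. 1282.] 20.1 zmed 0.0842 z95 0.1118
side susan ((533.5109252929688, -243.1466827392578), 113.23609924316406) 0.02702657563465829
```

View pics/crop.png

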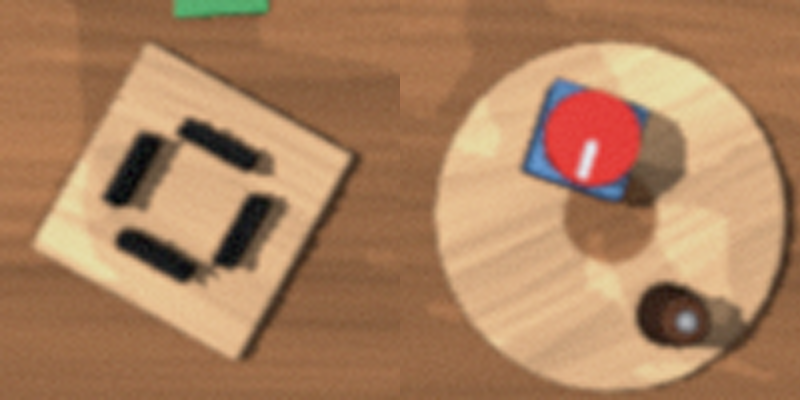

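Lookalikes in the top view: blue jar with red cap (342,219), green jars (258,238), (260,303) and (440,308), and a teal one (389,138). The crop confirms the blue jar on the lazy Susan: red cap, white bar toward the robot. The empty board is at (178,235).

```bash
cat >> h.py <<'E'
def onplane(n,uv,z):
    c=ctrl.get_calibration(n);K=np.array(c["camera_matrix"]);R=np.array(c["R"]);t=np.array(c["t"])
    uv=np.asarray(uv,float); r=np.c_[(uv-K[:2,2])/[K[0,0],K[1,1]],np.ones(len(uv))]@R
    o=-R.T@t; return o+r*((z-o[2])/r[:,2])[:,None]
def big(m):
    k,l,s,_=cv2.connectedComponentsWithStats(m.astype(np.uint8)); return l==1+np.argmax(s[1:,4])
def rect(m,n,z):
    v,u=np.where(big(m)); p=onplane(n,np.c_[u,v],z)[:,:2]*1000
    r=cv2.minAreaRect(p.astype(np.float32)); return [np.round(q,1) for q in r]
def tool():
    s=ctrl.state();R=np.array(s["tool_rot"]);return s,R,np.degrees(np.arctan2(R[1,0],R[0,0]))
E
python3 - <<'E'
from h import *
for n in("top","side"):
    f=np.load(n+".npz"); im=f["im"];W=f["W"]; H,S,V=np.moveaxis(cv2.cvtColor(im,cv2.COLOR_RGB2HSV).astype(int),-1,0)
    x,y,z=np.moveaxis(W,-1,0)
    ok=(x>.3)&(x<.75)&(abs(y)<.4)
    red=((H<8)|(H>172))&(S>180)&(V>90)&ok&(z>.112)
    print(n,"captop",rect(red|((z>.112)&ok&(x>.53)&(y>-.26)&(y<-.18)&(z<.13)),n,.118))
    bd=ok&(y>.07)&(y<.3)&(x>.42)&(x<.65)
    print("board",rect(bd&(z>.008)&(z<.06),n,.015))
    p=W[bd&(z>.030)&(z<.046)]; print("stops",cv2.minAreaRect((p[:,:2]*1000).astype(np.float32)))
    mi=ok&(y>-.35)&(y<-.22)&(x<.53)&(z>.05)&(z<.13); print("mill",np.median(W[mi],0))
print(ctrl.hold_point_z, tool()[2])
E
```

```text
top captop [array([ 578.1, -227.5]), array([53.7, 53.7]), np.float64(0.6)]
board [array([535. , 179.6]), array([150.1, 149.8]), np.float64(61.8)]
stops ((535.0405883789062, 180.2661590576172), (93.2042465209961, 93.03028869628906), 61.36012649536133)
mill [ 0.47270582 -0.27841095  0.10144113]
side captop [array([ 575.1, -219.8]), array([53.5, 55.7]), np.float64(31.0)]
board [array([532.8, 185.9]), array([151.2, 154.1]), np.float64(61.8)]
stops ((532.2570190429688, 184.5656280517578), (94.61650085449219, 91.63931274414062), 57.88325500488281)
mill [ 0.46721278 -0.27075855  0.08346342]
0.0187 15.458703275250832
```

Emit:
send_rows:
  moves:
    - [0.5, -0.2, 0, 0, 0]
    - [1, -0.41, 0, 0, 0]

```text
time: 0.35
position: [0.2392, -0.4871, 0.2307]
tool_rot: [[0.964, 0.265, 0.0], [0.265, -0.964, 0.001], [0.0, -0.001, -1.0]]
force: [0.4, -0.3, -0.1]
grip_width: 1.003
finger_force: 0.0
```

Emit:
send_rows:
  moves:
    - [0.5, -0.2, 0, 0, 0]
    - [1, -0.41, 0, 0, 0]

```text
time: 0.6
position: [0.3252, -0.4204, 0.2309]
tool_rot: [[0.964, 0.266, -0.0], [0.266, -0.964, 0.001], [0.0, -0.001, -1.0]]
force: [0.0, 0.4, 0.9]
grip_width: 1.005
finger_force: 0.0
```

Emit:
send_rows:
  moves:
    - [0.5, -0.2, 0, 0, 0]
    - [1, -0.41, 0, 0, 0]

```text
time: 0.85
position: [0.4107, -0.3542, 0.2309]
tool_rot: [[0.964, 0.266, -0.0], [0.266, -0.964, 0.0], [-0.0, -0.0, -1.0]]
force: [-0.3, -0.1, 0.2]
grip_width: 0.998
finger_force: 0.0
```

Emit:
send_rows:
  moves:
    - [0.5, -0.2, 0, 0, 0]
    - [1, -0.41, 0, 0, 0]

```text
time: 1.1
position: [0.4961, -0.2881, 0.2309]
tool_rot: [[0.964, 0.267, -0.0], [0.267, -0.964, 0.0], [-0.0, -0.0, -1.0]]
force: [0.0, -0.4, 0.1]
grip_width: 0.999
finger_force: 0.0
```

Emit:
send_rows:
  moves:
    - [0.5, -0.2, 0, -0.06, 0]
    - [0.96, -0.4, 0, -0.11, 0]
    - [0.96, -0.4, 0, -0.16, 0]
    - [0.96, -0.4, 0, -0.21, 0]
    - [0.96, -0.4, 0, -0.26, 0]
    - [0.96, -0.4, 0, -0.31, 0]
    - [0.96, -0.4, 0, -0.31, 0]

```text
time: 1.98
position: [0.5766, -0.2252, 0.2307]
tool_rot: [[0.323, 0.946, -0.001], [0.946, -0.323, 0.001], [0.0, -0.001, -1.0]]
force: [0.6, 1.0, -0.3]
grip_width: 0.997
finger_force: 0.0
```

```bash
cat >> h.py <<'E'
def go(tgt):
    s,R,y=tool(); p=np.array(s["position"]); print("t",s["time"],"pos",p.round(4),"yaw",round(y,2),"j6",s["qpos"][5],"grip",s["grip_width"],"F",np.round(s["force"],1))
    print("tool shift /100mm",((R.T@(np.array(tgt)-p))*10).round(3))
E
python3 -c "
from h import *
go([.577,-.225,.20])"
```

```text
t 1.975 pos [ 0.5766 -0.2252  0.2307] yaw 71.16 j6 -13.660066055659092 grip 0.9974360957474183 F [ 0.6  1.  -0.3]
tool shift /100mm [0.003 0.003 0.307]
```

Emit:
send_rows:
  moves:
    - [0, 0, 0.4, 0, 0]
    - [0, 0, 0.7, 0, 0]
    - [0, 0, 0.9, 0, 0]
    - [0, 0, 0.9, 0, 0]

```text
time: 2.48
position: [0.5759, -0.2247, 0.1395]
tool_rot: [[0.323, 0.947, -0.003], [0.947, -0.323, 0.002], [0.001, -0.003, -1.0]]
force: [0.4, -0.1, -0.2]
grip_width: 1.0
finger_force: 0.0
```

```bash
python3 -c "
from h import *
im,d,W=grab('side'); im2,_,_=grab('top')
save('pre',np.hstack([cv2.resize(im[140:240,265:365],None,fx=4,fy=4),cv2.resize(im2[170:270,290:390],None,fx=4,fy=4)])); go([.577,-.225,.089])"
```

```text
t 2.575 pos [ 0.5776 -0.2258  0.1424] yaw 71.22 j6 -13.71515350000645 grip 0.9991388422111792 F [0.1 0.6 0.3]
tool shift /100mm [ 0.006 -0.009  0.534]
```

View pics/pre.png

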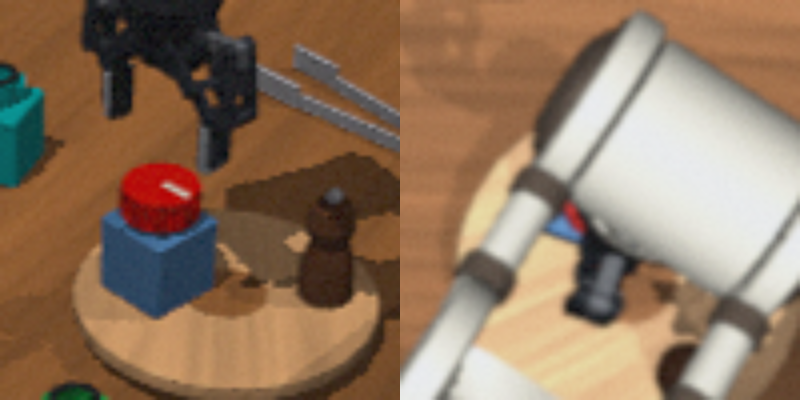

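The cap, at crop (160,190), sits below the midpoint of the finger tips, (118,115) and (212,165), so I'll descend and grip.

Emit:
send_rows:
  moves:
    - [0, 0, 0.2, 0, 0]
    - [0, 0, 0.4, 0, 0]
    - [0, 0, 0.53, 0, 0]
    - [0, 0, 0.53, 0, 0]
    - [0, 0, 0.53, 0, 0.1]
    - [0, 0, 0.53, 0, 0.2]
    - [0, 0, 0.53, 0, 0.3]
    - [0, 0, 0.53, 0, 0.4]
    - [0, 0, 0.53, 0, 0.6]
    - [0, 0, 0.53, 0, 1]
  grip_force: 60

```text
time: 3.82
position: [0.5775, -0.2257, 0.0892]
tool_rot: [[0.321, 0.947, 0.001], [0.947, -0.321, -0.001], [-0.0, 0.002, -1.0]]
force: [0.8, -1.1, 5.7]
grip_width: 0.631
finger_force: 62.8
```

Emit:
send_rows:
  moves:
    - [0, 0, 0, 0, 1]
    - [0, 0, 0, 0, 1]
    - [0, 0, 0, 0, 1]
    - [0, 0, 0, 0, 1]

```text
time: 4.32
position: [0.5775, -0.2257, 0.0892]
tool_rot: [[0.321, 0.947, 0.001], [0.947, -0.321, -0.001], [-0.0, 0.002, -1.0]]
force: [0.4, 0.2, 6.0]
grip_width: 0.632
finger_force: 62.8
```

```bash
python3 -c "
from h import *
im,d,W=grab('side')
save('grip',cv2.resize(im[140:240,265:365],None,fx=4,fy=4)); go([.577,-.225,.089]);print(ctrl.hold_point_z,ctrl.state()['finger_force'])"
```

```text
t 4.375 pos [ 0.5775 -0.2257  0.0892] yaw 71.26 j6 -13.757770598428465 grip 0.6336731391538918 F [ 0.5 -1.   5. ]
tool shift /100mm [ 0.005 -0.007  0.002]
0.0187 62.84001354128122
```

View pics/grip.png

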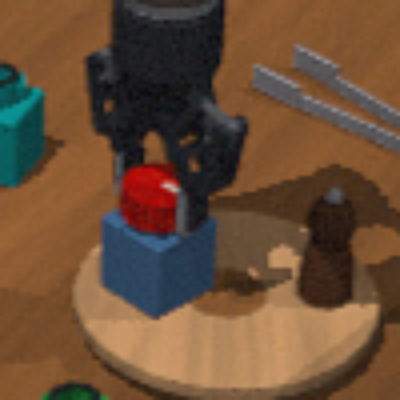

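The grip is on the cap: opening 54 mm, 63 N. Next I'll lift.

Emit:
send_rows:
  moves:
    - [0, 0, -0.1, 0, 1]
    - [0, 0, -0.3, 0, 1]
    - [0, 0, -0.6, 0, 1]
    - [0, 0, -0.9, 0, 1]
    - [0, 0, -1, 0, 1]
    - [0, 0, -1, 0, 1]
    - [0, 0, -1, 0, 1]

```text
time: 5.25
position: [0.576, -0.2248, 0.1865]
tool_rot: [[0.321, 0.947, -0.003], [0.947, -0.321, 0.002], [0.001, -0.003, -1.0]]
force: [-0.2, -0.3, -4.5]
grip_width: 0.637
finger_force: 64.4
```

```bash
python3 -c "
from h import *
im,d,W=grab('side')
im2,_,_=grab('top')
save('lift',np.hstack([cv2.resize(im[80:240,245:405],None,fx=2.5,fy=2.5),cv2.resize(im2[150:310,270:430],None,fx=2.5,fy=2.5)])); go([.534,.182,.19])
x,y,z=np.moveaxis(W,-1,0);H,S,V=np.moveaxis(cv2.cvtColor(im,cv2.COLOR_RGB2HSV).astype(int),-1,0)
m=(H>100)&(H<130)&(S>80)&(abs(x-.577)<.06)&(abs(y+.225)<.06)&(z>.08)
p=W[m];print(len(p),'zmin/max',np.percentile(p[:,2],[1,50,99]))
for zl,zh in((.145,.175),(.178,.2)):
  q=p[(p[:,2]>zl)&(p[:,2]<zh)]; print(len(q),cv2.minAreaRect((q[:,:2]*1000).astype(np.float32)))
"
```

```text
t 5.35 pos [ 0.5761 -0.2248  0.1865] yaw 71.26 j6 -13.757632911313232 grip 0.6300493405328066 F [-1.  -0.5 -3.6]
tool shift /100mm [ 3.717 -1.706 -0.027]
643 zmin/max [0.12902258 0.16509953 0.34920781]
262 ((564.412109375, -206.2869110107422), (76.70243072509766, 44.35881805419922), 30.609554290771484)
133 ((568.2630004882812, -206.2750701904297), (75.81327056884766, 46.25812911987305), 22.055374145507812)
```

View pics/lift.png

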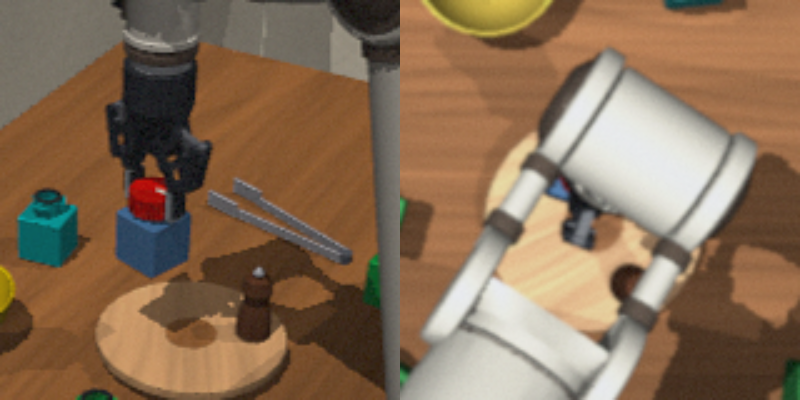

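```bash
cat >> h.py <<'E'
def bodyyaw(im,W,c,zl,zh):
    from scipy.optimize import minimize
    x,y,z=np.moveaxis(W,-1,0);H,S,V=np.moveaxis(cv2.cvtColor(im,cv2.COLOR_RGB2HSV).astype(int),-1,0)
    m=(H>100)&(H<130)&(S>80)&(abs(x-c[0])<.06)&(abs(y-c[1])<.06)&(z>zl)&(z<zh)
    p=W[m][:,:2]*1000-np.array(c)*1000
    best=None
    for a in np.radians(np.arange(-65,25,.5)):
        f=lambda q:np.minimum(np.abs(p@[np.cos(a),np.sin(a)]+q[0]),np.abs(p@[-np.sin(a),np.cos(a)]+q[1])).mean()
        u=p@[np.cos(a),np.sin(a)]; v=p@[-np.sin(a),np.cos(a)]
        r=minimize(f,[-np.percentile(u,5),-np.percentile(v,95)],method="Nelder-Mead")
        if best is None or r.fun<best[0]: best=(r.fun,np.degrees(a),r.x)
    a=np.radians(best[1]);q=best[2]  # near faces: low-u (toward -x) and high-v (toward +y)
    u,v=-q[0]+30,-q[1]-30
    print("bodyyaw",best,len(p),"centre",u*np.cos(a)-v*np.sin(a)+c[0]*1000,u*np.sin(a)+v*np.cos(a)+c[1]*1000)
E
python3 -c "
from h import *
f=np.load('side.npz'); bodyyaw(f['im'],f['W'],[.577,-.225],.035,.082)
im,d,W=grab('side'); bodyyaw(im,W,[.577,-.225],.135,.18)
"
```

```text
bodyyaw (np.float64(1.5121798772892199), np.float64(-18.0), array([ 28.25279643, -29.30831427])) 371 centre 578.4479466946505 -226.19774782042128
bodyyaw (np.float64(1.4348879867761326), np.float64(-17.0), array([ 30.08852627, -29.85265325])) 400 centre 576.8722618836597 -225.11502582469703
```

Jar upright in the grip, yaw −17.5°; the board is at −28.4°, so I'll carry it over and turn it −11°.

Emit:
send_rows:
  moves:
    - [0.1, -0.05, 0, 0, 1]
    - [0.35, -0.16, 0, 0, 1]
    - [0.65, -0.3, 0, 0, 1]
    - [0.93, -0.43, 0, 0, 1]

```text
time: 5.9
position: [0.5655, -0.1204, 0.1882]
tool_rot: [[0.32, 0.947, -0.0], [0.947, -0.32, 0.001], [0.001, -0.001, -1.0]]
force: [0.8, 0.3, -4.1]
grip_width: 0.635
finger_force: 64.3
```

Emit:
send_rows:
  moves:
    - [0.31, -0.14, 0, 0, 1]
    - [0.62, -0.28, 0, 0, 1]
    - [0.93, -0.43, 0, 0, 1]

```text
time: 6.28
position: [0.5544, -0.0185, 0.1884]
tool_rot: [[0.32, 0.947, 0.0], [0.947, -0.32, 0.001], [0.001, -0.0, -1.0]]
force: [0.5, 0.3, -4.8]
grip_width: 0.631
finger_force: 64.3
```

Emit:
send_rows:
  moves:
    - [0.31, -0.14, 0, 0, 1]
    - [0.62, -0.28, 0, 0, 1]
    - [0.93, -0.43, 0, 0, 1]

```text
time: 6.65
position: [0.5432, 0.0832, 0.1884]
tool_rot: [[0.32, 0.947, -0.0], [0.947, -0.32, 0.001], [0.001, -0.0, -1.0]]
force: [1.0, -0.3, -4.0]
grip_width: 0.635
finger_force: 64.3
```

Emit:
send_rows:
  moves:
    - [0.3, -0.14, 0, 0.01, 1]
    - [0.6, -0.28, 0, 0.025, 1]
    - [0.8, -0.37, 0, 0.04, 1]
    - [0.93, -0.43, 0, 0.06, 1]
    - [0.93, -0.43, 0, 0.06, 1]
    - [0.93, -0.43, 0, 0.06, 1]

```text
time: 7.4
position: [0.533, 0.1824, 0.1883]
tool_rot: [[0.492, 0.871, -0.0], [0.871, -0.492, -0.0], [-0.0, 0.0, -1.0]]
force: [0.1, -0.2, -5.1]
grip_width: 0.632
finger_force: 64.3
```

```bash
python3 -c "
from h import *
im,d,W=grab('side'); im2,_,_=grab('top')
go([.534,.1825,.1])
p=ctrl.state()['position'];bodyyaw(im,W,p[:2],p[2]-.05,p[2]-.005)
save('over',np.hstack([cv2.resize(im[200:360,160:320],None,fx=2.5,fy=2.5),cv2.resize(im2[150:310,100:260],None,fx=2.5,fy=2.5)]))"
```

```text
t 7.5 pos [0.5334 0.1818 0.1883] yaw 60.47 j6 36.07913032471644 grip 0.6290383895284537 F [ 0.5 -0.3 -4.2]
tool shift /100mm [0.009 0.002 0.883]
bodyyaw (np.float64(1.0334876747484678), np.float64(-28.500000000000004), array([ 30.09819798, -30.04916032])) 535 centre 533.3335160959793 181.92769584942644
```

View pics/over.png

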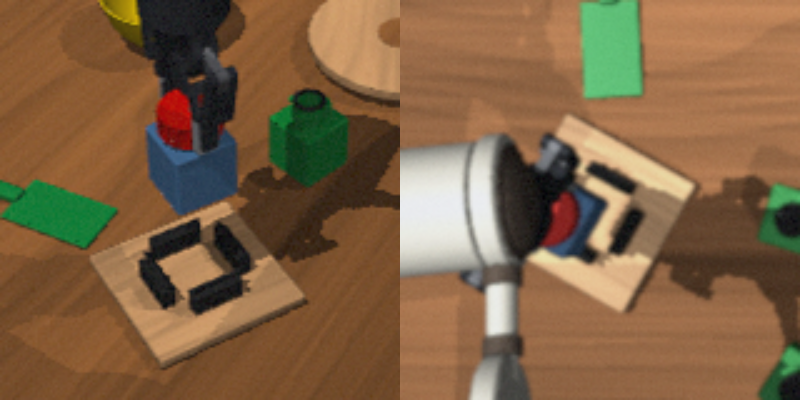

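Yaw matches (−28.5°) and the jar sits over the pocket, so I'll lower it.

Emit:
send_rows:
  moves:
    - [0, 0, 0.2, 0, 1]
    - [0.01, 0, 0.4, 0, 1]
    - [0.01, 0, 0.6, 0, 1]
    - [0.01, 0, 0.75, 0, 1]
    - [0.01, 0, 0.85, 0, 1]
    - [0.01, 0, 0.92, 0, 1]
    - [0.01, 0, 0.97, 0, 1]
    - [0.01, 0, 0.97, 0, 1]

```text
time: 8.5
position: [0.534, 0.1831, 0.0912]
tool_rot: [[0.493, 0.87, -0.0], [0.87, -0.493, -0.0], [-0.0, -0.0, -1.0]]
force: [-0.6, -0.4, -4.3]
grip_width: 0.635
finger_force: 64.2
```

Emit:
send_rows:
  moves:
    - [0, 0, 0.04, 0, 1]
    - [0, 0, 0.08, 0, 1]
    - [0, 0, 0.12, 0, 1]
    - [0, 0, 0.14, 0, 1]
    - [0, 0, 0.14, 0, 1]

```text
time: 9.12
position: [0.5339, 0.183, 0.0771]
tool_rot: [[0.493, 0.87, -0.0], [0.87, -0.493, -0.0], [-0.0, -0.0, -1.0]]
force: [0.8, 0.1, -4.6]
grip_width: 0.632
finger_force: 64.3
```

```bash
python3 -c "
from h import *
im,d,W=grab('side')
go([.534,.1825,.0762])
p=ctrl.state()['position'];bodyyaw(im,W,p[:2],.05,.072)
"
```

```text
t 9.175 pos [0.534  0.183  0.0772] yaw 60.46 j6 36.20039138883157 grip 0.6367769183757545 F [ 0.1 -0.5 -4.3]
tool shift /100mm [-0.005  0.002  0.01 ]
bodyyaw (np.float64(1.062217315353245), np.float64(-29.000000000000004), array([ 29.44191972, -29.69980341])) 230 centre 534.3715590047884 182.5154250932953
```

No contact yet and about 1 mm remains, so I'll go down slowly.

Emit:
send_rows:
  moves:
    - [0, 0, 0.01, 0, 1]
    - [0, 0, 0.015, 0, 1]
    - [0, 0, 0.015, 0, 1]
    - [0, 0, 0.02, 0, 1]
    - [0, 0, 0.02, 0, 1]

```text
time: 9.8
position: [0.5344, 0.1831, 0.0762]
tool_rot: [[0.493, 0.87, 0.001], [0.87, -0.493, 0.0], [0.0, 0.001, -1.0]]
force: [-3.6, -0.4, 6.7]
grip_width: 0.632
finger_force: 65.2
```

Seated: TCP at 0.0762 m as predicted, with 11 N of contact. Now the turn, anticlockwise.

Emit:
send_rows:
  moves:
    - [0, 0, 0, 0, 1]
    - [0, 0, 0, 0, 1]
    - [0, 0, 0, -0.02, 1]
    - [0, 0, 0, -0.05, 1]
    - [0, 0, 0, -0.08, 1]
    - [0, 0, 0, -0.11, 1]
    - [0, 0, 0, -0.14, 1]
    - [0, 0, 0, -0.17, 1]
    - [0, 0, 0, -0.2, 1]
    - [0, 0, 0, -0.2, 1]
  grip_force: 70

```text
time: 11.05
position: [0.5352, 0.1832, 0.0763]
tool_rot: [[-0.112, 0.994, 0.003], [0.994, 0.112, 0.0], [0.0, 0.003, -1.0]]
force: [-0.5, 0.7, 5.1]
grip_width: 0.631
finger_force: 72.9
```

```bash
python3 -c "
from h import *
im,d,W=grab('side')
go([.534,.183,.0762]);print(ctrl.state()['ft_torque'])
p=ctrl.state()['position'];bodyyaw(im,W,p[:2],.05,.072)
"
```

```text
t 11.1 pos [0.5352 0.1832 0.0763] yaw 96.37 j6 0.28538188083952953 grip 0.6273212259949942 F [-0.5  1.   6.4]
tool shift /100mm [-0.001 -0.012  0.001]
[0.10825311 0.14427948 0.03353227]
bodyyaw (np.float64(0.9486378770581202), np.float64(-25.5), array([ 29.59211979, -29.48051374])) 244 centre 535.3306849166917 182.57633321821595
```

Emit:
send_rows:
  moves:
    - [0, 0, 0, -0.03, 1]
    - [0, 0, 0, -0.06, 1]
    - [0, 0, 0, -0.09, 1]
    - [0, 0, 0, -0.12, 1]
    - [0, 0, 0, -0.15, 1]
    - [0, 0, 0, -0.18, 1]
    - [0, 0, 0, -0.2, 1]
    - [0, 0, 0, -0.2, 1]
    - [0, 0, 0, -0.2, 1]

```text
time: 12.22
position: [0.5358, 0.1833, 0.0772]
tool_rot: [[-0.674, 0.739, 0.004], [0.739, 0.674, 0.001], [-0.002, 0.003, -1.0]]
force: [-0.0, 1.1, 8.4]
grip_width: 0.632
finger_force: 73.4
```

```bash
python3 -c "
from h import *
im,d,W=grab('side')
go([.534,.183,.0762]);print(ctrl.state()['ft_torque'])
p=ctrl.state()['position'];bodyyaw(im,W,p[:2],.05,.072)
save('turned',cv2.resize(im[220:340,180:300],None,fx=5,fy=5,interpolation=2))"
```

```text
t 12.275 pos [0.5358 0.1833 0.0772] yaw 132.37 j6 -35.70592304637556 grip 0.6340476048812064 F [-0.6 -0.1  9. ]
tool shift /100mm [ 0.01  -0.016  0.01 ]
[-0.00022674  0.2220648   0.00357611]
bodyyaw (np.float64(1.0053811318472567), np.float64(-25.0), array([ 29.97919209, -29.16499574])) 233 centre 535.461836894507 182.56721883582023
```

View pics/turned.png

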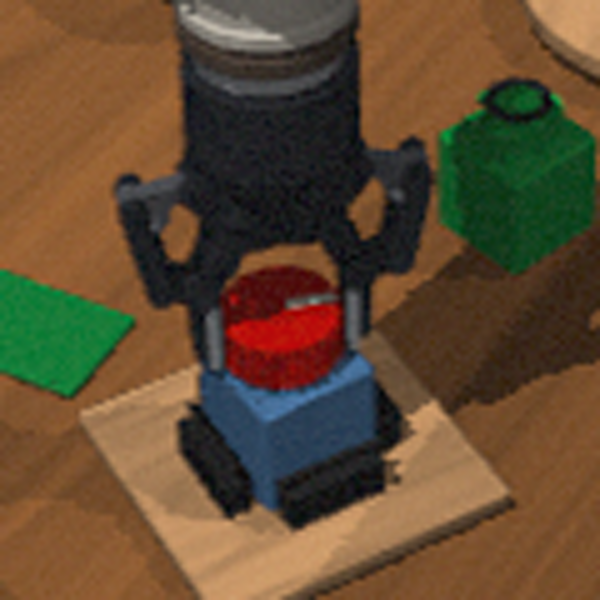

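Released: the TCP rose 1 mm, twist torque is about 0, and the bar at (285,302)→(335,297) turned with the tool, 68° relative to the jar. Next I'll lift straight up.

Emit:
send_rows:
  moves:
    - [0, 0, -0.02, 0, 1]
    - [0, 0, -0.06, 0, 1]
    - [0, 0, -0.12, 0, 1]
    - [0, 0, -0.18, 0, 1]
    - [0, 0, -0.24, 0, 1]
    - [0, 0, -0.3, 0, 1]
    - [0, 0, -0.36, 0, 1]
    - [0, 0, -0.36, 0, 1]
    - [0, 0, -0.36, 0, 1]
    - [0, 0, -0.36, 0, 1]

```text
time: 13.52
position: [0.5338, 0.183, 0.1109]
tool_rot: [[-0.675, 0.738, -0.001], [0.738, 0.675, -0.0], [0.0, -0.001, -1.0]]
force: [0.6, -1.4, -0.1]
grip_width: 0.631
finger_force: 73.4
```

```bash
python3 -c "
from h import *
im,d,W=grab('side')
go([.535,.183,.112]);print(ctrl.state()['ft_torque'])
p=ctrl.state()['position'];bodyyaw(im,W,p[:2],.05,.072)
save('end',cv2.resize(im[200:340,170:310],None,fx=4,fy=4,interpolation=2))"
```

```text
t 13.575 pos [0.5338 0.183  0.1109] yaw 132.46 j6 -35.800135689785556 grip 0.6275492135700431 F [ 0.8  0.  -0.3]
tool shift /100mm [-0.008  0.009 -0.011]
[-0.0213949  -0.0326674  -0.00775045]
bodyyaw (np.float64(1.2593453563149415), np.float64(-24.000000000000004), array([ 28.3595837 , -30.21765757])) 246 centre 535.384496939738 182.5527162288762
```

View pics/end.png

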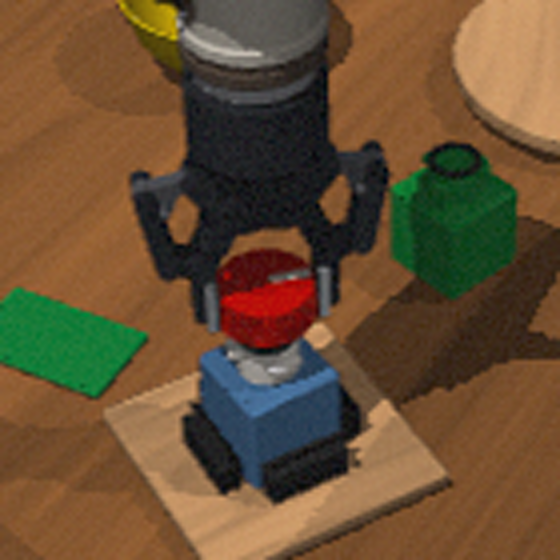

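The jar is home with its neck bare at crop (268,362), and the cap is held level above it at (268,300), rim about 19 mm over the mouth. Handing in.

```bash
python3 -c "
from workcell import ctrl
print(ctrl.hand_in())"
```

```text
the job is handed in; nothing more can be done
None
```

The job is handed in: the jar is seated in the brace and its cap, unscrewed about 68° relative to the jar, is held level about 19 mm above the mouth; no verdict came back, and I last saw the mill standing in the picture after the lift.

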